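# Close the drip drawer and show the waffle plate to the check camera

## Task

The hired-out waffle iron is back from the wash and is being checked before it is put together again. First push its open drip drawer fully home until the catch takes it; then lift the waffle plate (the one with the grid of square posts) out of the drying rack and hold it up for the photo: tab upwards, upright and square to the camera with the grid side facing the lens, its middle straight in front of the lens at lens height and about 20 cm from it. Finish holding it there, still, and leave the camera untouched and everything else where it stands.

Things in the scene. Friction and masses are not known exactly. Their poses are not given: they have to be found in the camera images.
- drip_drawer (a joint): How far the waffle iron's drip drawer stands out, in m: 0 = fully home (front panel against the housing, a hard stop), 0.12 = fully out. It slides along the iron's front-back line with light drag. Over its last 11 mm a sprung ball catch resists: pushing through takes about 8 N in all; once past it (about 4 mm out) the drawer goes home and stays.
- drawer_handle (a point): Middle of the drawer's bar handle: steel, 90 mm long (y), 11 mm thick, 35 mm in front of the black drawer front (166 mm wide, 46 high), 38 mm above the table. x points into the iron (the way the drawer closes), z up. The iron's housing is 190 mm deep, 200 wide, 85 high; its lid stands open at the back, 280 high.
- waffle_plate_mid (a point): Centre of the waffle plate's slab. Cast metal, about 0.4 kg: slab 10 mm thick (x), 150 wide (y), 110 high (z); in line with it, on the middle of its upper edge, a tab 10 mm thick, 50 wide, 26 high (55 to 81 mm above this point). The +x face has 5 by 4 square posts 10 mm high inside a plain 14 mm rim; the back is plain. Stands in the rack, z up, at 65 mm pitch from its neighbours.
- ribbed_plate_mid (a point): Centre of the slab of the ribbed grill plate: same slab and tab, but with five straight horizontal ribs on its +x face. It stands in the same rack; leave it there.
- griddle_plate_mid (a point): Centre of the slab of the griddle plate: same slab and tab, but with one smooth raised field on its +x face. It stands in the same rack; leave it there.
- drying_rack: Fixed steel wire rack, 200 mm long (x) and 142 mm wide (y); origin under its centre. The plates rest on its rails 16 mm above the table, each between pairs of prongs 83 mm high near the plate's side edges, with about 1.5 mm of play; they come out straight up.
- lens (a point): Middle of the front glass of the check camera's lens, 230 mm above the table. The lens looks along this frame's -x, towards the robot's side; z up.
- check_camera: The check camera, fixed on a small black table tripod with its feet within 75 mm of this origin, on the table under the camera. The camera is 105 mm wide, with a light on top up to 320 mm high; its lens is in front (-x).
- mug: White mug, 92 mm high, 80 mm across, origin at the centre of its foot. Bystander.
- spatula: Wooden spatula 200 mm long lying on the table along its x. Bystander.
- wash_brush: Washing brush 200 mm long lying on the table along its x. Bystander.
- oil_bottle: Amber oil bottle, 210 mm high, 66 mm across, origin at the centre of its foot. Bystander.
- sugar_jar: Glass jar with a steel lid, 110 mm high, 80 mm across, origin at the centre of its foot. Bystander.
Mind the look-alikes: they are no part of the job. What is shaped like the part that bears waffle_plate_mid but yellow is not meant.

How it is judged:
On the way, in this order (a step that is already met when the one before it is completed fails the run):
1. the drip drawer is fully home at its catch (value of joint drip_drawer below 0.004 m), for 0.2 s.
2. the waffle plate is lifted out of the rack in the gripper (height (world z) of waffle_plate_mid above 0.17 m and contact force between waffle_plate and the fingers above 2 N), for 0.2 s.
At the end, for the whole second after the job is handed in: Drawer home (within 4 mm); the fingers alone hold the plate still, slab centre 160 to 240 mm before the lens, within 25 mm of its axis sideways and in height, grid turned to the lens and tab up within 10 degrees; the rest within 30 mm of where it stood (value of joint drip_drawer below 0.004 m and x of waffle_plate_mid in the frame of lens between -0.24 and -0.16 m and y of waffle_plate_mid in the frame of lens between -0.025 and 0.025 m and z of waffle_plate_mid in the frame of lens between -0.025 and 0.025 m and x of lens in the frame of waffle_plate_mid above 0.1 m and angle between the x axis of waffle_plate_mid and the x axis of lens, either way round below 0.175 rad and angle between waffle_plate_mid's own z axis and vertical below 0.175 rad and contact force between waffle_plate and the fingers above 2 N and contact force between waffle_plate and drying_rack below 0.2 N and contact force between waffle_plate and check_camera below 0.2 N and linear speed of waffle_plate below 0.03 m/s and angular speed of waffle_plate below 0.2 rad/s and distance of each of ribbed_plate_mid, griddle_plate_mid, mug, spatula, wash_brush, oil_bottle, sugar_jar from where it was at the start of the episode below 0.03 m); the arm keeps its last pose, push and grip.
It fails at once if one of the other plates is moved in the rack or taken from it, by more than 30 mm (distance of any of ribbed_plate_mid, griddle_plate_mid from where it was at the start of the episode above 0.03 m).
It fails at once if a bystander is shifted by more than 30 mm (distance of any of mug, spatula, wash_brush, oil_bottle, sugar_jar from where it was at the start of the episode above 0.03 m).
It fails at once if the robot or the plate bumps the check camera (contact force between check_camera and the arm above 2 N or contact force between check_camera and the fingers above 2 N or contact force between check_camera and waffle_plate above 2 N).
It also fails if it takes over 54 s, if anything falls off the work surface, if the arm or the gripper's body presses on something with over 40 N, if the wrist force passes 120 N, or if a joint passes its speed limit or range.

## Robot

A 7-joint arm with a two-finger parallel gripper is mounted at the origin on the work surface. World frame = base frame: x ahead of the robot, y to its left, z up, the work surface at z = 0. Lengths are in m, angles in rad, forces in N, time in s.
With the tool pointing down it reaches from about 0.425 to 0.95 m from the base axis. Payload 4.7 kg.
Tool frame: the origin (TCP) lies between the finger pads; the fingertips stand 8 mm ahead of it and the grasp point (between the pads) lies 11 mm behind it (robot.nose_length is the distance from the TCP to the fingertips, in m); x points along the fingers, y is the direction in which the jaws open and shut, and the axes are right-handed (so a half turn about x gives the same grasp; the last joint's range is limited). The gripper opens to 87 mm and grips with 3 to 60 N. Pads are 19 mm wide; open, the fingers measure 117 mm over their backs; the gripper's body (75 mm by 190 mm) begins 51 mm behind the grasp point.
Start: joints at [1.104, 0.469, -0.049, 1.532, 0.024, 1.141, -0.082], TCP at [0.286, -0.611, 0.231] pointing down, gripper open.
Joint ranges: [-2.59, 2.59], [-0.33, 1.99], [-1.39, 1.29], [0.1, 2.45], [-1.04, 4.18], [0.21, 1.99], [-2.66, 2.66]. Speed limits (rad/s): [2.57, 2.57, 3.14, 3.14, 3.14, 3.14, 3.14].

## Interface

Orientations are given as a rotation vector (axis times angle).
In Python, from workcell import robot gives the robot as it stands.
- The arm moves only by the shell command python3 -m jog 'ROWS'. ROWS is JSON, a list that holds one entry, the list of rows, each a list of 7 numbers: the turn, a rotation vector about the world's x, y, z in units of 10 degrees (1.0 is 10 degrees), then the shift along the world's x, y, z in units of 0.025 m (1.0 is 0.025 m), then the opening, from -1 (shut) to 1 (fully open). A call has 1 to 12 rows; each row shifts and turns the commanded pose from where the row before left it; what a row does not reach is not made up. A row lasts 1/8 s, in which the tool goes at most 62.5 mm and 10.7 degrees, less where a joint would pass 70% of its speed; a pose out of reach is approached as far as the arm can. A call with a number of a shift or a turn outside -1 to 1 is refused whole. A call with a gripper value outside its range is refused whole. The fingers move at their own pace and stop on an object; the grip force is fixed at half the most. Time passes only in rows, so rows that do not move let the fingers close. It gives the time, the measured TCP pose, the force and the opening at its end, in the units of the state.
- robot.observe(): the state, without advancing time (a new reading comes with each control period).
- robot.camera(name): name is "scene" or "top"; returns a dict with "image" (400x640x3 uint8, blue, green, red), "vfov" (degrees; the focal length in pixels is half the picture's height over the tangent of half this angle, whatever the lens; pixels are square), "cx", "cy" (the principal point, pixels), "R" (3x3) and "t" (3): a world point X has camera coordinates R X + t. Camera axes: x right, y down, z forward; pixel columns grow to the right and rows downward; lengths in m; the calibration is good to about 2 mm. A picture is of the moment at which its call begins. There is no depth.
- robot.job_done(): hands the job in, once; it reports no verdict.
Trained networks look in the newest picture that a camera, given by its name, has taken for a name from the list of things; names that differ only in an ending like _2 or _b are one class to them, and where a whole thing is asked for, a point or a joint stands for the part that bears it (a point fixed in the world has none). Each returns a list of dicts, best first, with "confidence" (0 to 1); they miss things now and then, are a little off and sometimes report something else, mostly with a low value. They report only what shows in the picture. A call takes as long as a camera call. They do not tell look-alikes from the thing itself.
- robot.look_for(thing, camera): "location" ([column, row] in pixels, amid what is visible of it).
- robot.masks_of(thing, camera): "region" (400x640 bool, what is visible of it) and "location" ([column, row] in pixels, amid what is visible of it).
The state is a dict: "t": time; "joints": joint angles; "dq": joint speeds; "effort": joint torques, N m; "eef_pos": TCP position; "eef_rot": TCP orientation; "wrist_force": force on the tool from outside, world axes, zero at the start; "ft_torque": the same for the moment, N m; "grip_width": finger opening in m.
Only numpy, scipy, OpenCV 4.12 (cv2) and the standard library are available. Lean on these libraries where they do the work, as an engineer would, in place of code of your own. Each camera call takes 0.05 s, during which the arm holds its last target.

## Working session

There is one attempt and no reset: what is moved stays moved. The work goes in short steps, Python scripts to look and compute and a shell command to move; the robot and the scene stay as the last step left them, time stands still between calls to the robot, and variables do not carry over. Pictures are saved under pics/ and viewed, and the job is handed in when it is done.

```bash
ls; mkdir -p pics
python3 - <<'E'
from workcell import robot
import cv2
for n in("scene","top"):
    c=robot.camera(n); cv2.imwrite(f"pics/{n}0.png",c["image"]); print(n,c["vfov"],c["cx"],c["cy"],c["R"],c["t"])
    for th in ["drip_drawer","drawer_handle","waffle_plate_mid","ribbed_plate_mid","griddle_plate_mid","drying_rack","lens","check_camera","mug","spatula","wash_brush","oil_bottle","sugar_jar"]:
        try: print(th,[(round(d["confidence"],2),[round(float(x)) for x in d["location"]]) for d in robot.look_for(th,n)])
        except Exception as e: print(th,e)
print(robot.observe())
E
```

```text
pics
scene 50.28202472614042 318.35803317030496 198.35368330336652 [[ 0.81391102  0.58067684  0.0190593 ]
 [ 0.38395391 -0.51297304 -0.7677487 ]
 [-0.43603698  0.63219702 -0.64046755]] [-0.36048174 -0.12423262  1.8828187 ]
drip_drawer [(0.58, [283, 262]), (0.19, [358, 227])]
drawer_handle []
waffle_plate_mid [(0.89, [330, 144]), (0.8, [382, 174]), (0.72, [316, 163])]
ribbed_plate_mid [(0.92, [368, 164])]
griddle_plate_mid [(0.91, [360, 159])]
drying_rack []
lens [(0.94, [400, 193]), (0.15, [413, 171])]
check_camera [(0.6, [401, 189])]
mug [(0.93, [316, 198])]
spatula [(0.81, [355, 227])]
wash_brush [(0.94, [226, 312]), (0.59, [383, 172]), (0.33, [282, 264])]
oil_bottle [(0.55, [422, 195])]
sugar_jar [(0.53, [415, 169]), (0.47, [369, 165])]
top 43.12620706625849 320.6603464001779 209.15161534692237 [[-0.01191805 -0.99987545 -0.01034616]
 [-0.9978178   0.01256426 -0.0648211 ]
 [ 0.06494302  0.00955104 -0.99784327]] [-0.08178886  0.53290608  1.67471088]
drip_drawer [(0.92, [390, 207])]
drawer_handle [(0.67, [389, 208])]
waffle_plate_mid [(0.87, [180, 303]), (0.69, [208, 195]), (0.66, [2
[... 324 characters left out ...]
[219, 142])]
sugar_jar [(0.57, [187, 168])]
{'t': 1.4, 'joints': array([ 1.10410964,  0.46862846, -0.04861394,  1.53250546,  0.02410501,
        1.14099434, -0.08229476]), 'dq': array([-0.00152159, -0.00083021,  0.00029984, -0.00220151, -0.00204894,
       -0.00092667,  0.00075685]), 'effort': array([-2.29506004e-04, -5.07832503e+01, -8.08136724e-02, -2.36453462e+01,
       -6.13476662e-02,  3.12078476e-02,  2.67002719e-05]), 'eef_pos': array([ 0.28621145, -0.61133424,  0.23055138]), 'eef_rot': array([ 1.97911307,  0.44025035, -1.97900983]), 'wrist_force': array([0.13297167, 0.56430708, 0.39482237]), 'ft_torque': array([0.01919076, 0.00716941, 0.01159192]), 'grip_width': 0.08731265763278752}
```

Run:
```python
import cv2
a=cv2.imread("pics/scene0.png"); t=cv2.imread("pics/top0.png")
cv2.imwrite("pics/s1.png",cv2.resize(a[100:340,200:480],(700,600),interpolation=cv2.INTER_CUBIC))
cv2.imwrite("pics/t1.png",cv2.resize(t[90:330,150:430],(700,600),interpolation=cv2.INTER_CUBIC))
```

```text
(no output)
```

View pics/top0.png

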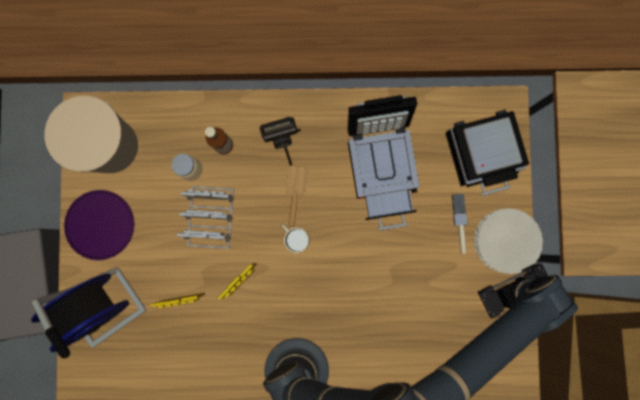

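View pics/scene0.png

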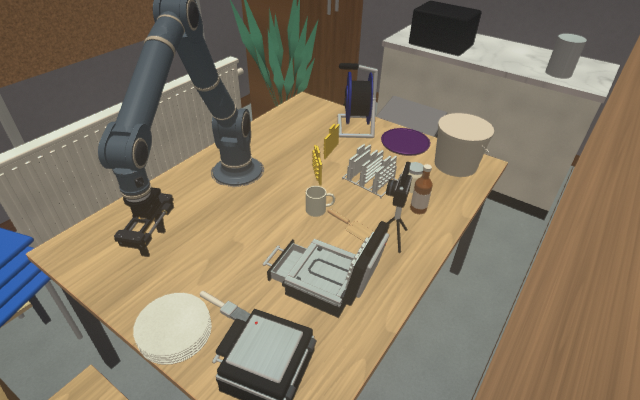

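```bash
ls pics
```

```text
s1.png
scene0.png
t1.png
top0.png
```

View pics/s1.png

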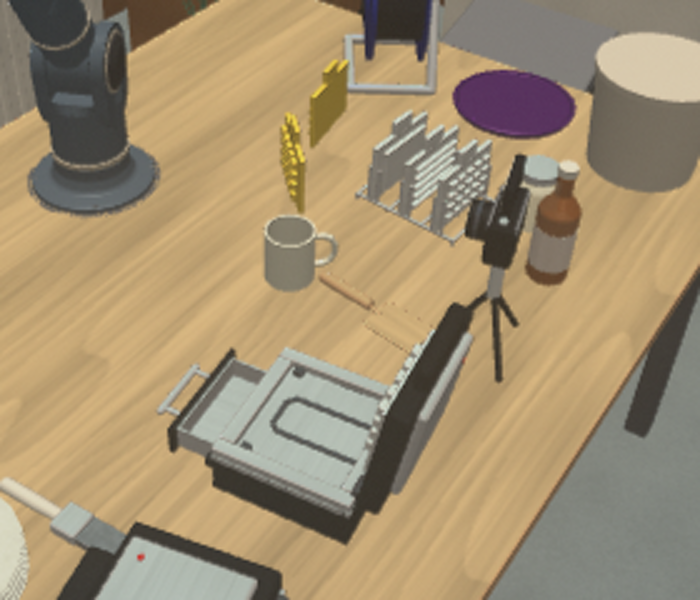

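View pics/t1.png

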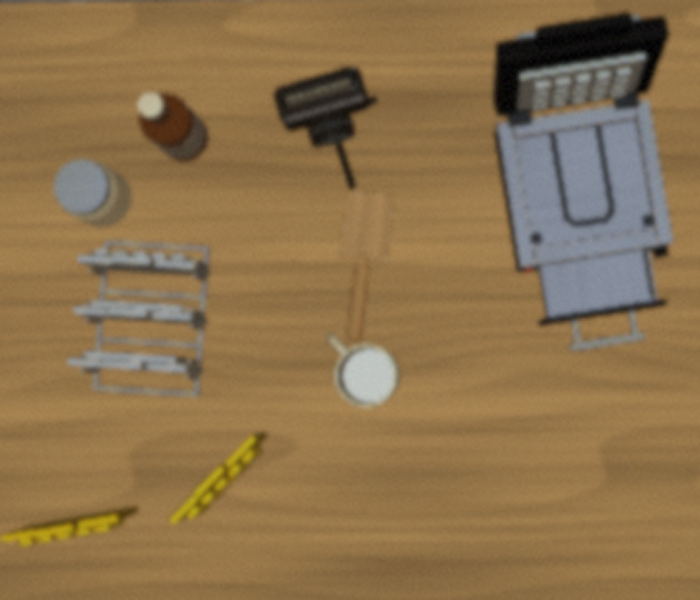

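```bash
cat > h.py <<'E'
import numpy as np, cv2
from scipy.spatial.transform import Rotation as Ro
C={"scene":(50.28202472614042,318.35803317030496,198.35368330336652,np.array([[0.81391102,0.58067684,0.0190593],[0.38395391,-0.51297304,-0.7677487],[-0.43603698,0.63219702,-0.64046755]]),np.array([-0.36048174,-0.12423262,1.8828187])),
"top":(43.12620706625849,320.6603464001779,209.15161534692237,np.array([[-0.01191805,-0.99987545,-0.01034616],[-0.9978178,0.01256426,-0.0648211],[0.06494302,0.00955104,-0.99784327]]),np.array([-0.08178886,0.53290608,1.67471088]))}
def ray(n,p):
    v,cx,cy,R,t=C[n]; f=200/np.tan(np.radians(v/2))
    d=R.T@np.array([(p[0]-cx)/f,(p[1]-cy)/f,1]); return -R.T@t,d/np.linalg.norm(d)
def onz(n,p,z):
    o,d=ray(n,p); return o+d*(z-o[2])/d[2]
def proj(n,X):
    v,cx,cy,R,t=C[n]; f=200/np.tan(np.radians(v/2)); c=R@np.asarray(X)+t
    return np.array([cx+f*c[0]/c[2],cy+f*c[1]/c[2]])
def tri(a,b):
    o1,d1=ray("scene",a);o2,d2=ray("top",b)
    s=np.linalg.lstsq(np.c_[d1,-d2],o2-o1,rcond=None)[0]
    return (o1+s[0]*d1+o2+s[1]*d2)/2,np.linalg.norm(o1+s[0]*d1-o2-s[1]*d2)
E
python3 - <<'E'
from h import *
t=cv2.imread("pics/top0.png");a=cv2.imread("pics/scene0.png")
def crop(im,x,y,w,h,s,fn):
    o=cv2.resize(im[y:y+h,x:x+w],None,fx=s,fy=s,interpolation=cv2.INTER_CUBIC)
    for i in range(0,w,10):
        cv2.putText(o,str(x+i),(int((i+.5)*s),10),0,.35,(0,0,255),1); cv2.line(o,(int((i+.5)*s),12),(int((i+.5)*s),18),(0,0,255),1)
    for i in range(0,h,10):
        cv2.putText(o,str(y+i),(0,int((i+.5)*s)),0,.35,(0,0,255),1)
    cv2.imwrite(fn,o)
crop(t,170,180,70,70,8,"pics/rackt.png")
crop(t,250,100,60,70,8,"pics/camt.png")
crop(t,345,170,80,65,8,"pics/drawt.png")
crop(a,340,140,100,65,8,"pics/racks.png")
crop(a,255,225,80,60,8,"pics/draws.png")
print(Ro.from_rotvec([1.97911307,0.44025035,-1.97900983]).as_matrix())
E
```

```text
[[ 5.78740119e-05  4.23962954e-01 -9.05679530e-01]
 [-2.56564198e-05 -9.05679530e-01 -4.23962956e-01]
 [-9.99999998e-01  4.77729313e-05 -4.15379364e-05]]
```

View pics/rackt.png

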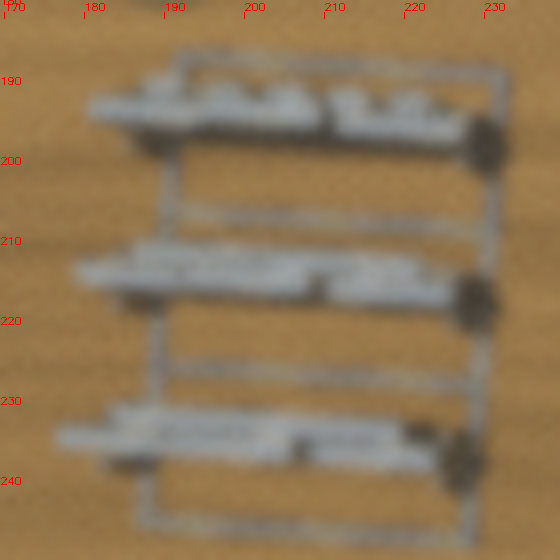

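View pics/camt.png

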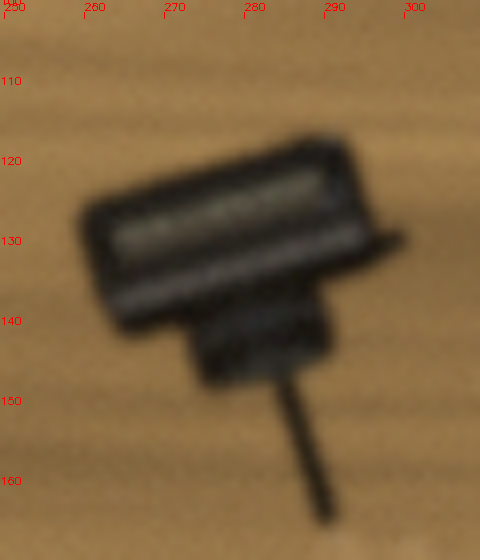

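View pics/drawt.png

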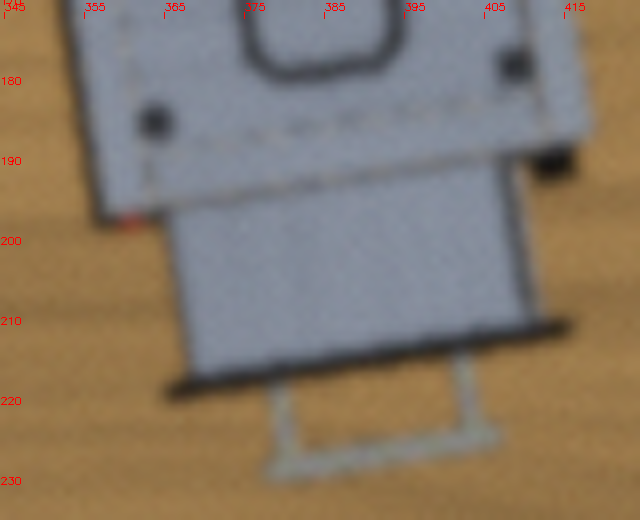

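View pics/racks.png

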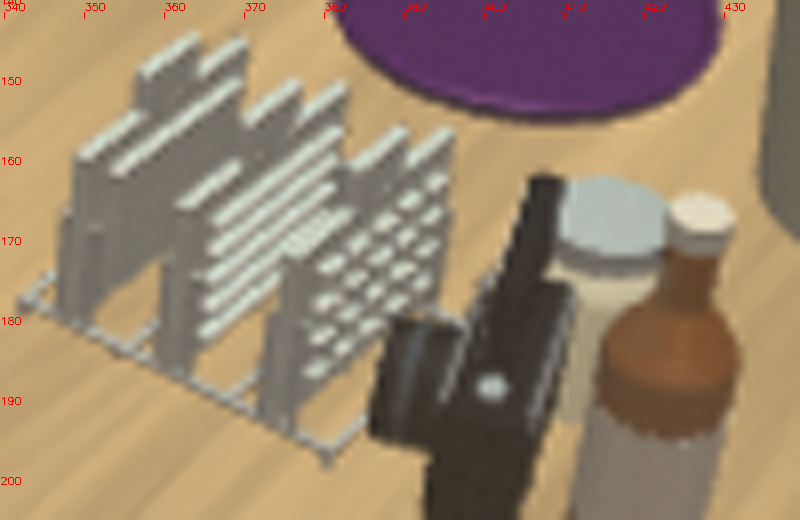

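View pics/draws.png

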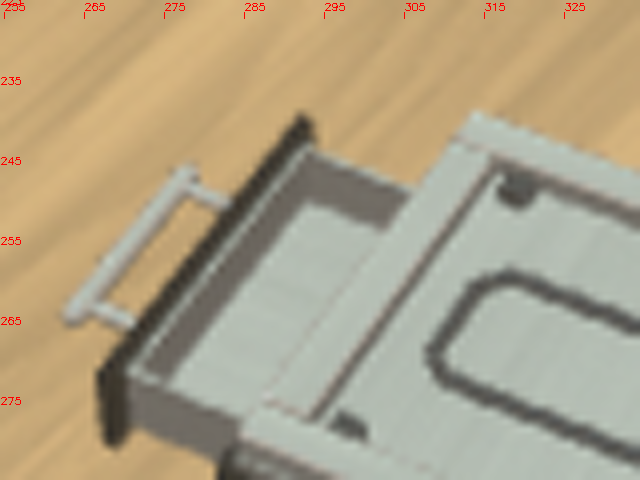

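```bash
cat > m.py <<'E'
from h import *
from scipy.optimize import least_squares
P=lambda *a:print(*[np.round(x,4) for x in a])
l=onz("top",(180.7,193.4),.126); r=onz("top",(228,196.8),.126); P("plate",l,r,(l+r)/2,np.linalg.norm(l-r), np.degrees(np.arctan2(-(l-r)[0],(l-r)[1])))
a=onz("top",(191.5,187),.012); b=onz("top",(231.5,189.3),.012); c=onz("top",(187.5,245),.012); d=onz("top",(228.5,247.5),.012)
P("rack",a,b,c,d,(a+b+c+d)/4); print(np.linalg.norm(a-c),np.linalg.norm(a-b), [np.degrees(np.arctan2((u)[1],u[0])) for u in(a-c,b-d)])
# camera
a=onz("top",(262,140.5),.26); b=onz("top",(294,131.5),.26); P("camfront",a,b,np.linalg.norm(a-b),np.degrees(np.arctan2(-(a-b)[0],(a-b)[1])))
a=onz("top",(275.5,148.5),.23); b=onz("top",(289.5,143.5),.23); P("lensfront",a,b,(a+b)/2,np.degrees(np.arctan2(-(a-b)[0],(a-b)[1])))
a=onz("top",(283,147),.23);P("tri",tri((388,187.5),(282.5,146)))
# handle
a=onz("top",(379.5,228.5),.038); b=onz("top",(405.5,224.5),.038); P("handle",a,b,(a+b)/2,np.linalg.norm(a-b),np.degrees(np.arctan2(-(a-b)[0],(a-b)[1])))
a=onz("scene",(263,265),.038); b=onz("scene",(278,246.5),.038); P("handleS",a,b,(a+b)/2,np.linalg.norm(a-b),np.degrees(np.arctan2(-(b-a)[0],(b-a)[1])))
a=onz("top",(366,219),.046); b=onz("top",(415.5,210.5),.046); P("front",a,b,(a+b)/2,np.linalg.norm(a-b),np.degrees(np.arctan2(-(a-b)[0],(a-b)[1])))
a=onz("top",(357,197.5),.085); b=onz("top",(417,188),.085); P("housing",a,b,(a+b)/2,np.linalg.norm(a-b),np.degrees(np.arctan2(-(a-b)[0],(a-b)[1])))
for n,p,z in(("mug",(297,240),.092),("oil",(210,131),.21)): P(n,onz("top",p,z))
E
python3 m.py
```

```text
Traceback (most recent call last):
  File "m.py", line 4, in <module>
    l=onz("top",(180.7,193.4),.126); r=onz("top",(228,196.8),.126); P("plate",l,r,(l+r)/2,np.linalg.norm(l-r), np.degrees(np.arctan2(-(l-r)[0],(l-r)[1])))
                                                                    ~^^^^^^^^^^^^^^^^^^^^^^^^^^^^^^^^^^^^^^^^^^^^^^^^^^^^^^^^^^^^^^^^^^^^^^^^^^^^^^^^^^^^^
  File "m.py", line 3, in <lambda>
    P=lambda *a:print(*[np.round(x,4) for x in a])
                        ~~~~~~~~^^^^^
numpy._core._exceptions._UFuncNoLoopError: ufunc 'multiply' did not contain a loop with signature matching types (dtype('<U5'), dtype('float64')) -> None
```

```bash
sed -i 's/^P=.*/np.set_printoptions(precision=4,suppress=True)\nP=print/' m.py; python3 m.py
```

```text
plate [0.5799 0.3497 0.126 ] [0.5673 0.2009 0.126 ] [0.5736 0.2753 0.126 ] 0.14941480424860568 -4.8507367504702605
rack [0.6125 0.3462 0.012 ] [0.6029 0.2111 0.012 ] [0.4176 0.3587 0.012 ] [0.4076 0.2212 0.012 ] [0.5102 0.2843 0.012 ]
0.19527337492878427 0.13539863581024078 [np.float64(-3.6724827319153333), np.float64(-2.9714336985448297)]
camfront [0.717  0.0765 0.26  ] [ 0.742  -0.0162  0.26  ] 0.09606106871901127 15.09221442611805
lensfront [0.6987 0.0406 0.23  ] [ 0.713  -0.0008  0.23  ] [0.7059 0.0199 0.23  ] 19.074089310571384
tri (array([0.7088, 0.0216, 0.2258]), np.float64(0.004970005229042088))
handle [ 0.4643 -0.2812  0.038 ] [ 0.4764 -0.3669  0.038 ] [ 0.4703 -0.3241  0.038 ] 0.08650015763351483 8.044498839090846
handleS [ 0.4806 -0.3706  0.038 ] [ 0.4666 -0.2759  0.038 ] [ 0.4736 -0.3232  0.038 ] 0.0957086975011946 8.437535339369512
front [ 0.4958 -0.2368  0.046 ] [ 0.5216 -0.3994  0.046 ] [ 0.5087 -0.3181  0.046 ] 0.16463627871767678 9.041434255338359
housing [ 0.5634 -0.2061  0.085 ] [ 0.5916 -0.399   0.085 ] [ 0.5775 -0.3025  0.085 ] 0.19499071306463134 8.294793721043362
mug [ 0.4295 -0.0126  0.092 ]
oil [0.7582 0.2387 0.21  ]
```

The waffle plate candidates are two yellow ones, top (180,303) and (236,280), which are decoys, and the steel rack plates at top rows 195, 216 and 234. The crop shows the grid of posts on the plate at top (208,195) / scene (382,174), so that is the one meant. First I'll move behind the drawer handle with the fingers shut.

```bash
python3 -m jog '[[[0,0,-0.14,0.48,0.94,-0.3,-1],[0,0,-0.14,0.48,0.94,-0.3,-1],[0,0,-0.14,0.48,0.94,-0.3,-1],[0,0,-0.14,0.48,0.94,-0.3,-1],[0,0,-0.14,0.48,0.94,-0.3,-1],[0,0,-0.14,0.48,0.94,-0.3,-1],[0,0,-0.14,0.48,0.94,-0.3,-1],[0,0,-0.14,0.48,0.94,-0.3,-1],[0,0,-0.14,0.48,0.94,-0.3,-1],[0,0,-0.14,0.48,0.94,-0.3,-1],[0,0,-0.14,0.48,0.94,-0.3,-1],[0,0,-0.14,0.48,0.94,-0.3,-1]]]'
```

```text
t: 2.9
eef_pos: [0.4307, -0.3287, 0.1406]
eef_rot: [2.147, 0.154, -2.146]
wrist_force: [0.3, -0.1, -0.7]
grip_width: 0.0004
```

```bash
python3 -m jog '[[[0,0,0,-0.05,0,-0.9,-1],[0,0,0,0,0,-0.9,-1],[0,0,0,0,0,-0.9,-1],[0,0,0,0,0,-0.9,-1],[0,0,0,0,0,-0.9,-1],[0,0,0,0,0,0,-1],[0,0,0,0,0,0,-1]]]'
python3 - <<'E'
from workcell import robot
from h import *
for n,(x,y,w,h) in {"top":(340,150,100,100),"scene":(230,200,120,90)}.items():
    im=robot.camera(n)["image"]; cv2.imwrite(f"pics/p_{n}.png",cv2.resize(im[y:y+h,x:x+w],None,fx=5,fy=5,interpolation=cv2.INTER_CUBIC))
E
```

```text
t: 3.78
eef_pos: [0.4295, -0.3297, 0.0288]
eef_rot: [2.147, 0.155, -2.145]
wrist_force: [1.8, -0.6, 1.2]
grip_width: 0.0004
```

View pics/p_scene.png

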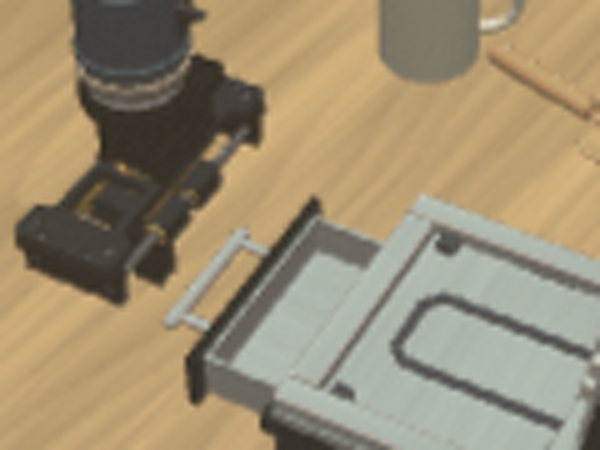

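View pics/p_top.png

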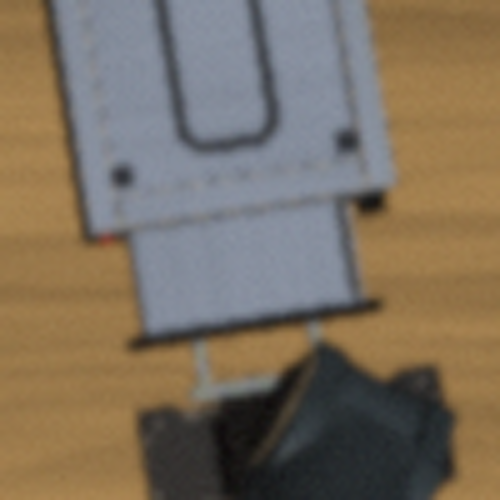

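The fingers stand behind the bar handle, at about scene (262,250), with a gap of roughly 20 mm. Now I'll push.

```bash
python3 -m jog '[[[0,0,0,0.5,0.07,0,-1],[0,0,0,0.5,0.07,0,-1],[0,0,0,0.5,0.07,0,-1],[0,0,0,0.5,0.07,0,-1],[0,0,0,0.5,0.07,0,-1],[0,0,0,0.5,0.07,0,-1]]]'; python3 -m jog '[[[0,0,0,0.3,0.04,0,-1],[0,0,0,0.3,0.04,0,-1]]]'
```

```text
t: 4.62
eef_pos: [0.5047, -0.3185, 0.0279]
eef_rot: [2.146, 0.156, -2.147]
wrist_force: [-3.2, -0.8, 1.6]
grip_width: 0.0002
t: 4.88
eef_pos: [0.5166, -0.3169, 0.0276]
eef_rot: [2.141, 0.156, -2.153]
wrist_force: [-5.5, 0.6, 3.1]
grip_width: 0.0003
```

```bash
python3 -m jog '[[[0,0,0,0.2,0.03,0,-1],[0,0,0,0.2,0.03,0,-1]]]'; python3 -m jog '[[[0,0,0,0.2,0.03,0,-1],[0,0,0,0.1,0.02,0,-1]]]'
```

```text
t: 5.12
eef_pos: [0.523, -0.316, 0.0274]
eef_rot: [2.135, 0.157, -2.162]
wrist_force: [-18.6, -0.8, 12.6]
grip_width: 0.0005
t: 5.38
eef_pos: [0.5232, -0.3159, 0.0272]
eef_rot: [2.123, 0.156, -2.179]
wrist_force: [-28.9, -0.6, 23.8]
grip_width: 0.0006
```

```bash
python3 -m jog '[[[0,0,0,-0.3,-0.04,0,-1],[0,0,0,-0.5,-0.07,0,-1],[0,0,0,-0.5,-0.07,0,-1],[0,0,0,-0.5,-0.07,0.5,-1],[0,0,0,-0.3,-0.04,1,-1],[0,0,0,0,0,1,-1],[0,0,0,0,0,1,-1],[0,0,0,0,0,1,-1],[0,0,0,0,0,1,-1],[0,0,0,0,0,1,-1]]]'
python3 - <<'E'
from workcell import robot
from h import *
for n,(x,y,w,h) in {"top":(340,150,100,100),"scene":(250,200,120,90)}.items():
    im=robot.camera(n)["image"]; cv2.imwrite(f"pics/q_{n}.png",cv2.resize(im[y:y+h,x:x+w],None,fx=5,fy=5,interpolation=cv2.INTER_CUBIC))
E
```

```text
t: 6.62
eef_pos: [0.484, -0.3214, 0.1924]
eef_rot: [2.148, 0.155, -2.144]
wrist_force: [-0.5, 0.3, 0.0]
grip_width: 0.0006
```

View pics/q_scene.png

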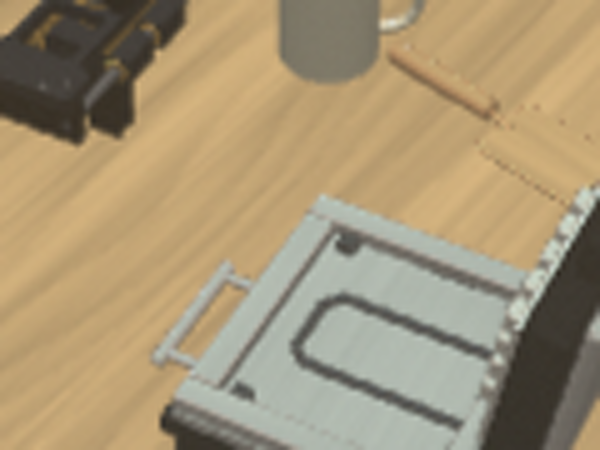

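View pics/q_top.png

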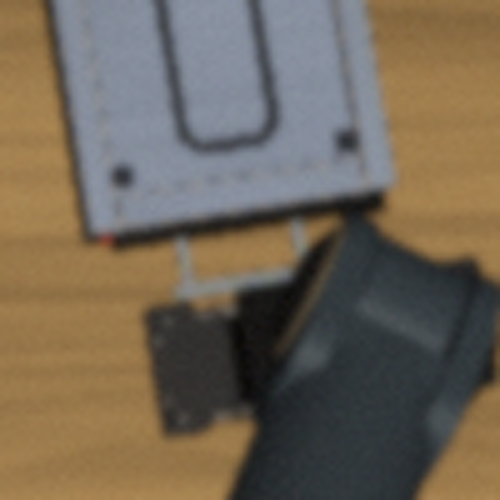

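Run:
```python
from h import *
d=np.array([np.cos(.145),np.sin(.145),0])
a=onz("scene",(282,271.2),.038); b=onz("scene",(296,253.3),.038); m=(a+b)/2;print(m,np.linalg.norm(a-b), (m-np.array([.4736,-.3232,.038]))@d)
print("front gap before",(np.array([.5775,-.3025,0])-np.array([.5087,-.3181,0]))@d,"handle to housing now",(np.array([.5775,-.3025,0])-m)@d)
```

```text
[ 0.54227136 -0.30891792  0.038     ] 0.09065755354106403 0.07001436553427182
front gap before 0.07033208822750493 handle to housing now 0.03578629138087788
```

Handle travel is about 70 mm, which equals the measured gap. The front is flush and there was a 29 N hard stop, so the drawer is home. Now to the rack.

```bash
python3 -m jog '[[[0,0,0.33,0,1,0.3,0],[0,0,0.33,0,1,0.3,0],[0,0,0.33,0,1,0.3,0],[0,0,0.33,0,1,0.3,0],[0,0,0.33,0,1,0.3,0],[0,0,0.33,0,1,0.3,0],[0,0,0.33,0,1,0.3,0],[0,0,0.33,0,1,0.3,0],[0,0,0.33,0,1,0.3,0],[0,0,0.33,0,1,0.3,0],[0,0,0.33,0,1,0.3,0],[0,0,0.33,0,1,0.3,0]]]'
python3 -m jog '[[[0,0,0.32,0.3,1,0,0],[0,0,0.32,0.3,1,0,0],[0,0,0.32,0.3,1,0,0],[0,0,0.32,0.3,1,0,0],[0,0,0.32,0.3,1,0,0],[0,0,0.32,0.3,1,0,0],[0,0,0.32,0.3,1,0,0],[0,0,0.32,0.3,1,0,0],[0,0,0.32,0.3,1,0,0],[0,0,0.32,0.3,1,0,0],[0,0,0.32,0.3,0.9,0,0],[0,0,0.32,0.3,0.9,0,0]]]'
python3 - <<'E'
from workcell import robot
from h import *
o=robot.observe(); R=Ro.from_rotvec(o["eef_rot"]).as_matrix();print(o["eef_pos"],R[:,0],np.degrees(np.arctan2(R[1,1],R[0,1])),o["joints"],o["grip_width"])
for n,(x,y,w,h) in {"top":(150,150,110,120),"scene":(320,100,120,100)}.items():
    im=robot.camera(n)["image"]; cv2.imwrite(f"pics/r_{n}.png",cv2.resize(im[y:y+h,x:x+w],None,fx=5,fy=5,interpolation=cv2.INTER_CUBIC))
E
```

```text
t: 8.22
eef_pos: [0.4839, -0.0197, 0.2811]
eef_rot: [1.724, 0.77, -1.724]
wrist_force: [0.5, -0.1, 0.2]
grip_width: 0.0436
t: 9.72
eef_pos: [0.5744, 0.2753, 0.2804]
eef_rot: [1.254, 1.18, -1.254]
wrist_force: [0.4, -0.5, -0.8]
grip_width: 0.0433
[0.57438975 0.2752825  0.28044209] [-2.21680777e-05  5.44540847e-05 -9.99999998e-01] -3.5176592592326537 [-0.09891323  0.43052549 -0.58265269  1.5424244   0.24499728  1.24233512
 -0.78034472] 0.0433297526932473
```

View pics/r_scene.png

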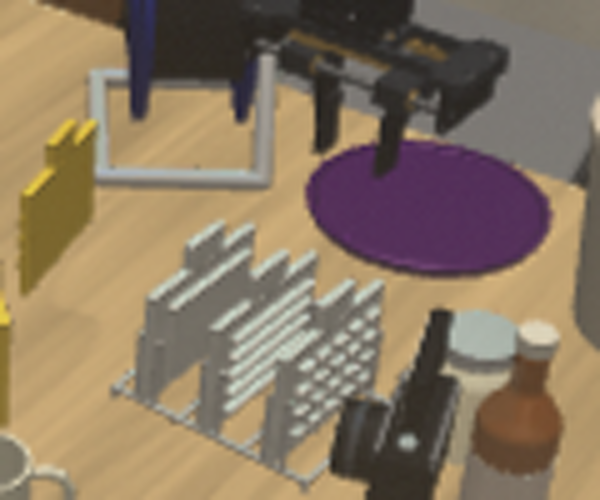

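View pics/r_top.png

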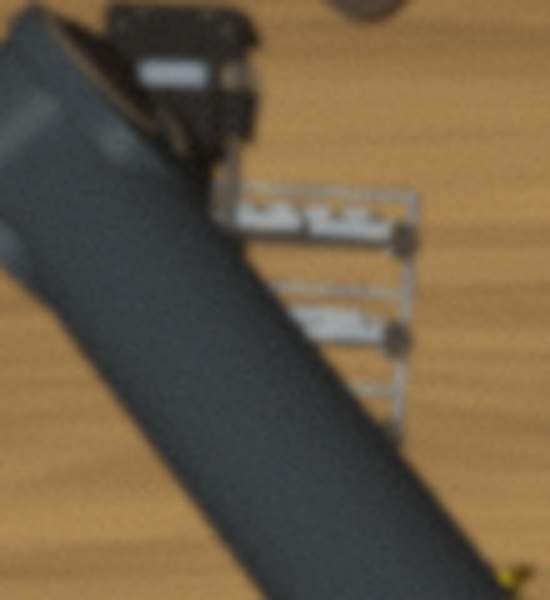

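Run:
```python
from h import *
t=np.radians(-3.5);ex=np.array([np.cos(t),np.sin(t),0]);ey=np.array([-np.sin(t),np.cos(t),0]);ez=np.array([0,0,1.])
c0=np.array([.5744,.2775,.071])
def wire(o,sc,x0,y0,n):
    for c in (c0,):
        for (w0,w1,z0,z1) in((-.075,.075,-.055,.055),(-.025,.025,.055,.081)):
            for xx in(-.005,.005):
                p=[((proj(n,c+xx*ex+a*ey+b*ez)-[x0,y0]+.5)*sc).astype(int) for a,b in((w0,z0),(w1,z0),(w1,z1),(w0,z1))]
                cv2.polylines(o,[np.array(p)],True,(0,0,255) if xx>0 else (255,0,0),1)
for n,(x,y,w,h) in {"top":(165,175,75,75),"scene":(340,135,90,70)}.items():
    im=cv2.imread(f"pics/{n}0.png"); o=cv2.resize(im[y:y+h,x:x+w],None,fx=8,fy=8,interpolation=cv2.INTER_CUBIC); wire(o,8,x,y,n); cv2.imwrite(f"pics/w_{n}.png",o)
```

```text
(no output)
```

View pics/w_scene.png

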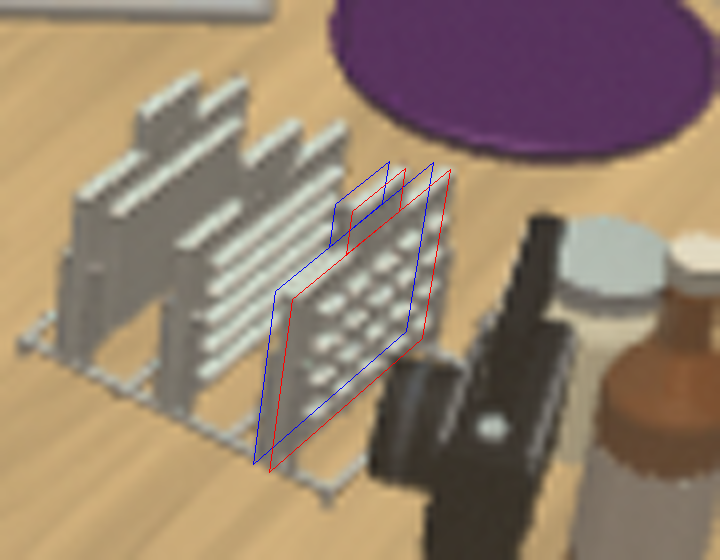

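View pics/w_top.png

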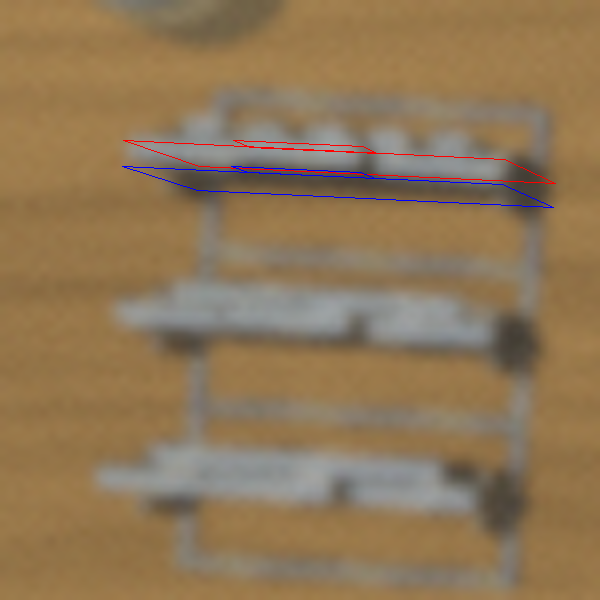

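The model wireframe sits on the grid plate and its tab in both views, so I'll go down and grip the tab.

```bash
python3 -m jog '[[[0,0,-0.04,0.05,0,-0.8,0],[0,0,0,0,0,-0.8,0],[0,0,0,0,0,-0.8,0],[0,0,0,0,0,-0.8,0],[0,0,0,0,0,-0.8,0],[0,0,0,0,0,-0.8,0],[0,0,0,0,0,-0.8,0],[0,0,0,0,0,-0.4,0],[0,0,0,0,0,0,0]]]'
python3 -m jog '[[[0,0,0,0,0,0,-1],[0,0,0,0,0,0,-1],[0,0,0,0,0,0,-1],[0,0,0,0,0,0,-1],[0,0,0,0,0,0,-1],[0,0,0,0,0,0,-1]]]'
```

```text
t: 10.95
eef_pos: [0.5749, 0.2735, 0.1297]
eef_rot: [1.261, 1.175, -1.263]
wrist_force: [0.1, -0.4, 0.6]
grip_width: 0.0436
t: 11.7
eef_pos: [0.5754, 0.2737, 0.1308]
eef_rot: [1.262, 1.174, -1.262]
wrist_force: [0.6, 0.4, 0.8]
grip_width: 0.0095
```

```bash
python3 -m jog '[[[0,0,0,0,0,0.3,-1],[0,0,0,0,0,0.5,-1],[0,0,0,0,0,0.7,-1],[0,0,0,0,0,0.7,-1],[0,0,0,0,0,0.7,-1],[0,0,0,0,0,0.7,-1],[0,0,0,0,0,0.7,-1],[0,0,0,0,0,0.7,-1],[0,0,0,0,0,0.7,-1],[0,0,0,0,0,0.6,-1],[0,0,0,0,0,0.3,-1],[0,0,0,0,0,0,-1]]]'
python3 - <<'E'
from workcell import robot
from h import *
for n,(x,y,w,h) in {"top":(150,100,160,120),"scene":(310,80,140,120)}.items():
    im=robot.camera(n)["image"]; cv2.imwrite(f"pics/l_{n}.png",cv2.resize(im[y:y+h,x:x+w],None,fx=5,fy=5,interpolation=cv2.INTER_CUBIC))
E
```

```text
t: 13.2
eef_pos: [0.5753, 0.2738, 0.296]
eef_rot: [1.263, 1.174, -1.261]
wrist_force: [0.7, -0.4, -4.3]
grip_width: 0.0097
```

View pics/l_scene.png

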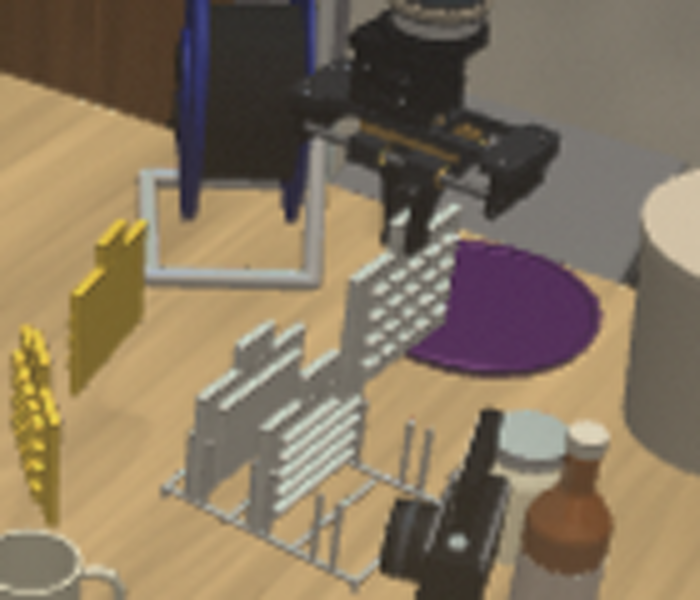

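The plate is lifted and hangs upright at about scene (388,140). Next I'll refine the lens pose.

Run:
```python
from h import *
im=cv2.imread("pics/top0.png"); g=cv2.cvtColor(im,cv2.COLOR_BGR2GRAY)[100:160,250:310]
m=(cv2.resize(g,None,fx=8,fy=8,interpolation=cv2.INTER_CUBIC)<70).astype(np.uint8)
body=cv2.morphologyEx(m,cv2.MORPH_CLOSE,np.ones((60,60)))
body=cv2.morphologyEx(body,cv2.MORPH_OPEN,np.ones((56,56)))
c=max(cv2.findContours(m,0,1)[0],key=cv2.contourArea); print(cv2.contourArea(c))
cv2.imwrite("pics/mask.png",np.hstack([m*255,body*255]))
# upper (back) edge fit: first dark row for columns
def line(cols,fn):
    y=[fn(np.where(m[:,k])[0]) for k in cols]; p=np.polyfit(cols,y,1); r=np.array(y)-np.polyval(p,cols); k=np.abs(r)<4; p=np.polyfit(np.array(cols)[k],np.array(y)[k],1)
    return [((cols[0]+.5)/8-.5+250,(np.polyval(p,cols[0])+.5)/8-.5+100),((cols[-1]+.5)/8-.5+250,(np.polyval(p,cols[-1])+.5)/8-.5+100)],np.std(r)
for nm,cols,fn,z in(("back",list(range(110,310)),np.min,.27),("frontL",list(range(120,180)),np.max,.26),("lens",list(range(210,270)),np.max,.23)):
    (a,b),s=line(cols,fn); A=onz("top",a,z);B=onz("top",b,z); print(nm,a,b,s,A,B,np.degrees(np.arctan2(-(A-B)[0],(A-B)[1])))
```

```text
53423.5
back (263.3125, np.float64(124.0432276119403)) (288.1875, np.float64(116.7817723880597)) 0.8853053013717448 [0.76273274 0.0712665  0.27      ] [ 7.82872535e-01 -4.82066819e-04  2.70000000e-01] 15.679412006398227
frontL (264.5625, np.float64(141.8133190039681)) (271.9375, np.float64(140.76114114552894)) 1.6772975760963427 [0.71303483 0.06911307 0.26      ] [0.7158095  0.04776676 0.26      ] 7.405989312720363
lens (275.8125, np.float64(148.2344262295082)) (283.1875, np.float64(147.0280737704918)) 0.9431528887153331 [0.69949064 0.03962685 0.23      ] [0.70277905 0.01785776 0.23      ] 8.59008016285995
```

View pics/mask.png

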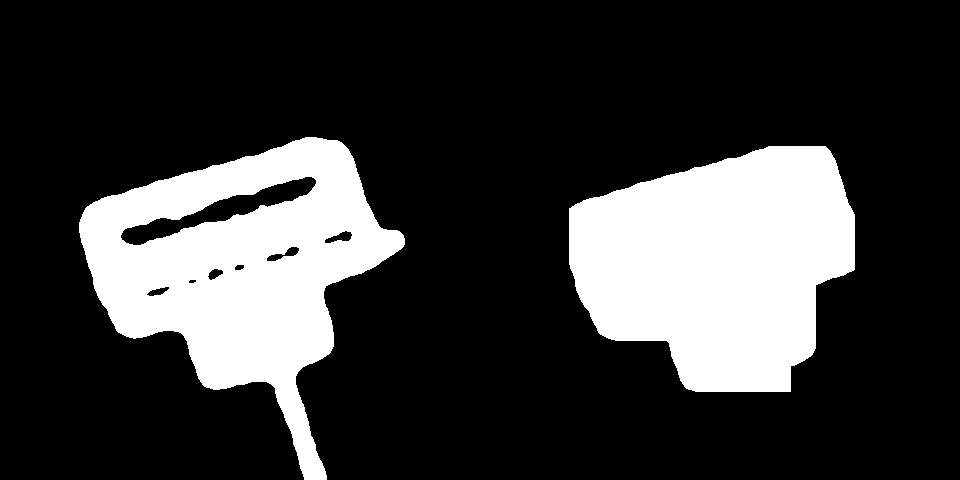

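```bash
python3 -m jog '[[[0,0,0,-0.1,-0.4,0,-1],[0,0,0.16,-0.2,-0.8,0,-1],[0,0,0.18,-0.2,-1,0,-1],[0,0,0.18,-0.2,-1,0,-1],[0,0,0.18,-0.2,-1,0,-1],[0,0,0.18,-0.2,-1,0,-1],[0,0,0.18,-0.2,-1,0,-1],[0,0,0.18,-0.2,-1,0,-1],[0,0,0.18,-0.2,-1,0,-1],[0,0,0.18,-0.2,-1,0,-1],[0,0,0.18,-0.2,-1,0,-1],[0,0,0.18,-0.2,-0.9,0,-1]]]'
python3 -m jog '[[[0,0,0,-0.15,-0.6,-0.1,-1],[0,0,0,-0.08,-0.4,-0.1,-1],[0,0,0,0,-0.2,-0.05,-1],[0,0,0,0,-0.1,0,-1],[0,0,0,0,0,0,-1],[0,0,0,0,0,0,-1]]]'
python3 - <<'E'
from workcell import robot
from h import *
o=robot.observe(); R=Ro.from_rotvec(o["eef_rot"]).as_matrix();print(o["eef_pos"],R[:,0],np.degrees(np.arctan2(R[1,1],R[0,1])),o["grip_width"])
for n,(x,y,w,h) in {"top":(180,90,160,120),"scene":(280,100,160,120)}.items():
    im=robot.camera(n)["image"]; cv2.imwrite(f"pics/f_{n}.png",im); cv2.imwrite(f"pics/g_{n}.png",cv2.resize(im[y:y+h,x:x+w],None,fx=5,fy=5,interpolation=cv2.INTER_CUBIC))
E
```

```text
t: 14.8
eef_pos: [0.5168, -0.0055, 0.2952]
eef_rot: [1.007, 1.325, -1.009]
wrist_force: [-0.8, 0.8, -3.6]
grip_width: 0.0095
t: 15.55
eef_pos: [0.5121, -0.0357, 0.2894]
eef_rot: [1.007, 1.325, -1.007]
wrist_force: [-0.2, 1.3, -3.8]
grip_width: 0.0094
[ 0.51211015 -0.03569393  0.28939235] [ 2.70722392e-04  3.56372320e-04 -9.99999900e-01] 15.540611625818892 0.009426680244499417
```

View pics/g_scene.png

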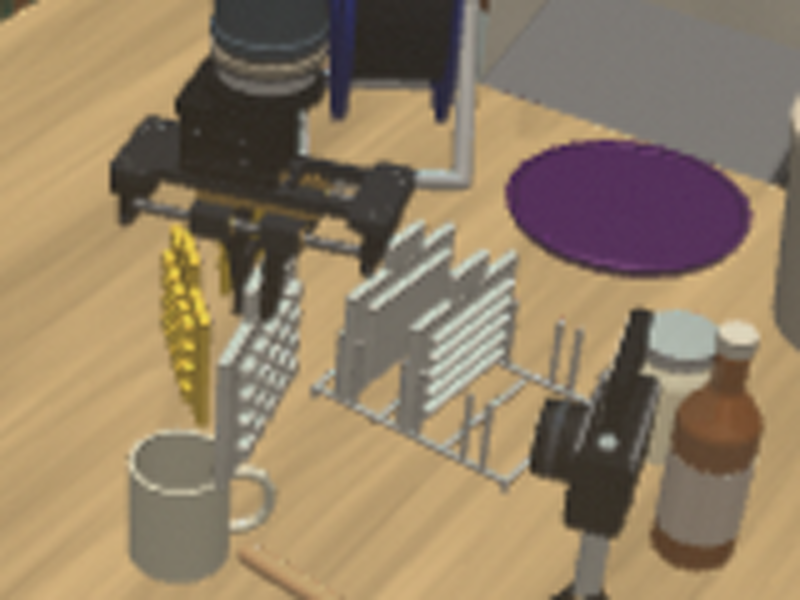

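View pics/f_top.png

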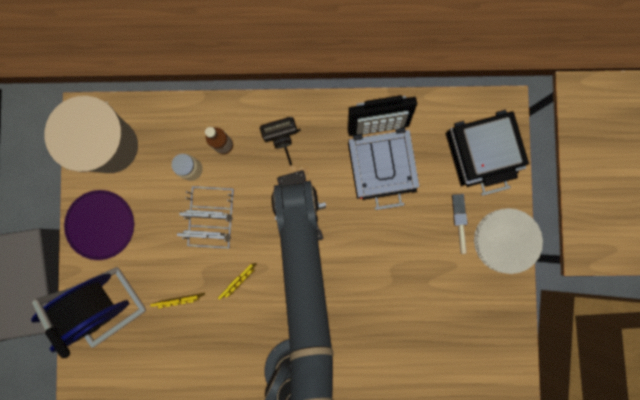

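Run:
```python
from h import *
t=np.radians(15.5);ex=np.array([np.cos(t),np.sin(t),0]);ey=np.array([-np.sin(t),np.cos(t),0]);ez=np.array([0,0,1.])
c=np.array([.512,-.034,.230]);n="scene";x,y,w,h=300,130,110,80
im=cv2.imread("pics/f_scene.png");o=cv2.resize(im[y:y+h,x:x+w],None,fx=7,fy=7,interpolation=cv2.INTER_CUBIC)
for (w0,w1,z0,z1) in((-.075,.075,-.055,.055),(-.025,.025,.055,.081)):
    p=[((proj(n,c+.005*ex+a*ey+b*ez)-[x,y]+.5)*7).astype(int) for a,b in((w0,z0),(w1,z0),(w1,z1),(w0,z1))]
    cv2.polylines(o,[np.array(p)],True,(0,0,255),1)
L=np.array([.706,.0195,.23]); q=[tuple(((proj(n,L-s*ex)-[x,y]+.5)*7).astype(int).tolist()) for s in(0,.2)]
cv2.line(o,q[0],q[1],(0,255,0),1)
cv2.imwrite("pics/chk.png",o)
```

```text
(no output)
```

View pics/chk.png

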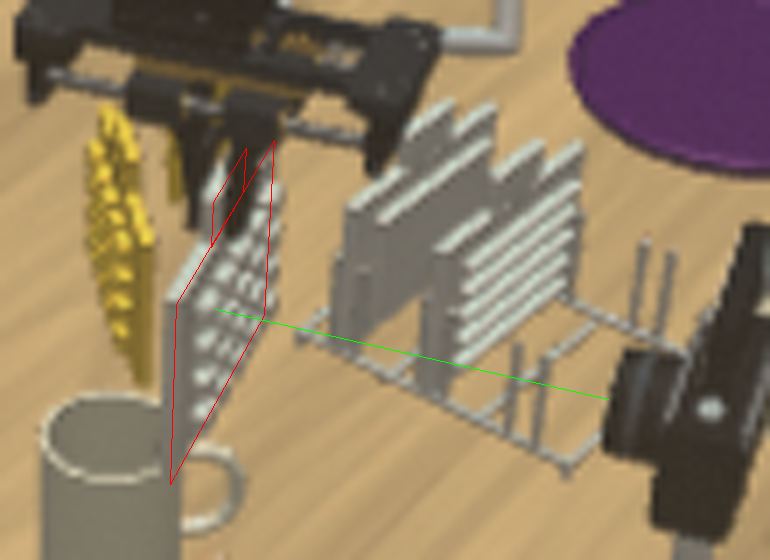

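The overlay agrees to within a few mm, the green axis meets the lens centre, and the drawer is still flush. Handing in.

Run:
```python
from workcell import robot
o=robot.observe();print(o["t"],o["dq"].round(4),o["wrist_force"],o["grip_width"])
print(robot.job_done())
```

```text
15.65 [ 0.0018 -0.0006  0.      0.0026  0.0007 -0.0005  0.0006] [ 0.02050204 -0.10456629 -4.76950958] 0.0098783689253143
the job is handed in; nothing more can be done
None
```

I pushed the drip drawer home, lifted the steel waffle plate out of the rack and am holding it up in front of the lens. The job was handed in at about 15.7 s; no verdict is reported.

- **Drawer:** it moved about 70 mm, the same as the gap I measured, then met a hard stop at about 29 N. The later pictures show it staying flush with the housing.
- **Plate:** it is gripped by the tab, with the jaws at 9.9 mm and about 4.8 N of extra weight at the wrist. The arm was at rest.
- **Photo pose:** my figures put the plate's middle about 0.20 m in front of the lens, on its axis within a few mm and at about 0.23 m height. It is upright and turned to about 15.5°.
- **Surroundings:** the last pictures show the other two plates and the bystanders where they stood. I saw no sign that the camera was touched.
- **What disagreed:** individual edge measurements of the camera's direction ranged from 7° to 19°. I used the longest edges, which gave 15.1° and 15.7°. The two cameras' sight lines to the lens missed each other by 5 mm. Even at the extremes the plate would stay within 10° of square, but past about 7° of direction error it would be more than 25 mm off the axis.

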